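Bring out one spacer disc and set it in the free bay

ROBOT

A 7-joint arm with a two-finger parallel gripper is mounted at the origin on the work surface. World frame = base frame: x ahead of the robot, y to its left, z up, the work surface at z = 0. Lengths are in m, angles in rad, forces in N, time in s.
With the tool pointing down it reaches from about 0.425 to 1.025 m from the base axis. Payload 3.6 kg.
Tool frame: the origin (TCP) lies on the centre line of the jaws, within the pads' length; the fingertips stand 14 mm ahead of it and the grasp point (between the pads) lies 5 mm behind it; z points along the fingers, y is the line along which they close (so a half turn about z gives the same grasp; the last joint's range is limited). The gripper opens to 85 mm and grips with 20 to 120 N. Pads are 22 mm wide; open, the fingers measure 114 mm over their backs; the gripper's body (76 mm by 85 mm) begins 54 mm behind the grasp point. The pads swing forward as they close: fully open they stand 13 mm farther back than shut.
Start: joints at [1.256, 0.591, 0.048, 1.609, -0.033, 0.943, -0.034], TCP at [0.159, -0.707, 0.245] pointing down, gripper open.
Joint ranges: [-2.69, 2.69], [-0.47, 2.24], [-1.27, 1.36], [0.19, 2.51], [-1.53, 4.68], [0.08, 2.07], [-3.09, 3.09]. Speed limits (rad/s): [2.57, 2.57, 3.14, 3.14, 3.14, 3.14, 3.14].

INTERFACE

Orientations are given as a rotation vector (axis times angle).
In Python, from cell import get_state, get_image, calibration, hand_in gives the robot as it stands.
- The arm moves only by the tool drive_tool, never from a script. Its argument "series" is a list of rows, each an object of numbers: "tx", "ty", "tz": the shift along the tool's x, y, z as a fraction of full scale; "wx", "wy", "wz": the turn, a rotation vector about the tool's x, y, z as a fraction of full scale; "hand": the opening, from -1 (shut) to 1 (fully open), so that 0 is half open. In form: [{"tx": .., "ty": .., "tz": .., "wx": .., "wy": .., "wz": .., "hand": ..}, ...]. A call has 1 to 20 rows; each row shifts and turns the commanded pose from where the row before left it, along the tool's axes as they then stand; what a row does not reach is not made up. Full scale, the value 1, is 0.1 m for a shift and 120 degrees for a turn. A row lasts 1/12 s, in which the tool goes at most 41.7 mm and 7.16 degrees, less where a joint would pass 70% of its speed; a pose out of reach is approached as far as the arm can. A call with a number of a shift or a turn outside -1 to 1 is refused whole. A call with a gripper value outside its range is refused whole. The fingers move at their own pace and stop on an object; "grip_force" is the grip in N (left out, the last holds). Time passes only in rows, so rows that do not move let the fingers close. It gives the time, the measured TCP pose, the force, the opening and the grip force at its end, in the units of the state.
- get_state(): the state, without advancing time (a new reading comes with each control period).
- get_image(name): name is "side" or "top" or "wrist"; returns the picture (384x512x3 uint8, blue, green, red); there is no depth.
- calibration(name): a dict with "camera_matrix" (3x3 intrinsics, pixels), "D" ([k1, k2, p1, p2, k3] as OpenCV has them; the pictures are not rectified), "R" (3x3) and "t" (3): a world point X has camera coordinates R X + t. Camera axes: x right, y down, z forward; pixel columns grow to the right and rows downward; lengths in m; the calibration is good to about 2 mm. A picture is of the moment at which its call begins: read the wrist's pose just before it. calibration takes no time and is no camera call; for the wrist camera it gives the pose at the moment of the call.
- hand_in(): hands the job in; it is judged then, once.
The state is a dict: "time_s": time; "joints": joint angles; "joint_velocities": joint speeds; "joint_efforts": joint torques, N m; "tool_pos": TCP position; "eef_rot": TCP orientation; "wrist_force": force on the tool from outside, world axes, zero at the start; "wrist_torque": the same for the moment, N m; "width": finger opening in m; "gripper_force": force on a finger pad.
Only numpy, scipy, OpenCV 4.12 (cv2) and the standard library are available. Lean on these libraries where they do the work, as an engineer would, in place of code of your own. Each camera call takes 0.05 s, during which the arm holds its last target. There are 200 camera calls.

TASK

Press the black plunger of the disc dispenser all the way down once and let it spring back up, so that exactly one wooden disc is pushed out onto the table. Then, with the fingertips, nudge that disc aside along the table into the free bay (the one with the paper slip and no disc in it) until it is home against the bay's end wall. Slide the disc only, never pick it up, and leave the disc that is already parked, the discs in the dispenser and everything else on the table where they are.

Things in the scene. Friction and masses are not known exactly. Their poses are not given: they have to be found in the camera images.
- dispenser: Grey and aluminium disc dispenser, fixed to the table. Origin: on the table under the middle of its upright magazine of discs; its +x points out of the outlet, roughly away from the robot. Magazine 57 x 57 mm, 54 mm high, clear front wall to x = +28.5 mm over a 21 mm high outlet slot. Behind it, to x = -128 mm, a grey housing 66 mm wide (100 at its feet), 52 mm high, carrying the plunger.
- outlet (a point): Point on the table at the outlet slot, 28.5 mm along the dispenser's +x from its origin. A full press leaves the disc flat on the table, its centre about 91 mm along +x from the dispenser's origin.
- plunger (a joint): Travel of the plunger in m: 0 up, 0.035 fully down at a hard stop (above 0.031 counts as all the way). Moves straight down, springs back by itself; about 3 N to start, 8 to 10 N at the bottom. The pusher inside moves the lowest disc out by about 2.7 times this travel. Once it is up again the next disc drops, and a second press would push that out.
- plunger_top (a point): Centre of the top face of the plunger's round black cap (42 mm across, 12 mm thick, on a 16 mm stem); the top is 112 mm above the table when up, 77 mm when down, 56 mm behind (-x of) the dispenser's origin. The point moves with the plunger.
- disc1: Lowest wooden disc in the magazine, the one that comes out: 44 mm diameter, 16 mm thick, about 20 g, lying flat. Origin: the middle of its underside.
- disc2: Second disc in the magazine, same size; it must stay in the magazine (it drops down when the first has gone). Origin: the middle of its underside.
- disc3: Third, top disc in the magazine, same size; must stay in the magazine. Origin: the middle of its underside.
- bay_left: Low wooden U-shaped fixed bay on the dispenser's left (+y). Origin: on the table at the seat, where a disc's centre belongs, 130 to 145 mm to the side of the dispenser's axis. Open to its own -y (towards the outlet); end wall's inner face 24 mm from the origin along +y; side walls' inner faces at x = -30 and +30 mm, reaching 12 mm to the open side of the origin; walls 18 mm high, 8 to 10 mm thick.
- bay_right: The same bay on the dispenser's right (-y), turned about so that it too opens towards the outlet. Same sizes and frame.
- slip: Thin square of paper, 36 mm, stuck flat on the table in the free bay, centred on its seat (it coincides with the origin of that bay). It cannot be felt and does not move. It lies in the left or in the right bay at random.
- parked: Wooden disc, same size as the others, already lying in the other bay. Leave it there. Origin: the middle of its underside.
- pigment_jar: Clear round jar with a white cap, 44 mm across, 55 mm tall, beside the dispenser. Origin: the middle of its underside.
- mixing_cup: Open white cup, 68 mm across the rim, 65 mm tall, on the other side of the dispenser. Origin: the middle of its underside.
- tape: Roll of masking tape lying flat, 90 mm across, 24 mm high, beyond the landing place of the disc. Origin: the middle of its underside.
- jug: White bottle, 90 mm across, 190 mm tall, far to the left. Origin: the middle of its underside.
- palette_knife: Palette knife 200 mm long lying at the far right. Origin: the middle of its underside.
- brush: Brush 200 mm long lying on the right. Origin: the middle of its underside.
- stir_stick: Flat wooden stick 140 x 18 x 6 mm lying on the left. Origin: the middle of its underside.
Things that resemble listed ones, but are neither listed nor needed, are in the scene too. Leave any blue look-alike of the dispenser alone. Leave any orange or turquoise look-alike of the disc3 alone.

How it is judged:
On the way, in this order (a step that is already met when the one before it is completed fails the run):
1. the plunger is pressed all the way down (value of joint plunger above 0.031 m), for 0.05 s.
2. the plunger is back up and one disc lies flat in front of the outlet (value of joint plunger below 0.004 m and x of disc1 in the frame of dispenser above 0.07 m and angle between disc1's own z axis and vertical below 0.1 rad and horizontal distance between disc1 and slip above 0.03 m), for 0.1 s.
At the end, for the whole second after the job is handed in: The first disc lies flat and still on the table in the free bay, its centre within 13 mm of the seat (home against the end wall is 2 mm past it); the plunger is up (below 4 mm); the two other discs are still in the magazine; the parked disc is within 8 mm of where it was (horizontal distance between disc1 and slip below 0.013 m and height (world z) of disc1 below 0.004 m and angle between disc1's own z axis and vertical below 0.08 rad and linear speed of disc1 below 0.01 m/s and value of joint plunger below 0.004 m and horizontal distance between each of disc2, disc3 and dispenser below 0.012 m and distance of parked from where it was at the start of the episode below 0.008 m); the robot touches nothing.
It fails at once if the disc is lifted off the table or stood on edge (height (world z) of disc1 above 0.015 m or angle between disc1's own z axis and vertical between 0.5 and 2.6 rad).
It fails at once if a second disc comes out of the dispenser, or is lifted (horizontal distance between any of disc2, disc3 and dispenser above 0.022 m or height (world z) of disc2 above 0.028 m or height (world z) of disc3 above 0.044 m).
It fails at once if the parked disc is moved or lifted (distance of parked from where it was at the start of the episode above 0.012 m).
It fails at once if a bystander is moved more than 25 mm or knocked over (distance of any of pigment_jar, mixing_cup, tape, jug, palette_knife, brush, stir_stick from where it was at the start of the episode above 0.025 m or angle between any of pigment_jar, mixing_cup, jug's own z axis and vertical above 0.5 rad).
It also fails if it takes over 48 s, if anything falls off the work surface, if the arm or the gripper's body presses on something with over 40 N, if the wrist force passes 120 N, or if a joint passes its speed limit or range.

## Working session

There is one attempt and no reset: what is moved stays moved. The work goes in short steps, Python scripts to look and compute and a tool call to move; the robot and the scene stay as the last step left them, time stands still between calls to the robot, and variables do not carry over. Pictures are saved under pics/ and viewed, at most 10 in all, crops included, and the job is handed in when it is done.

Besides the shell and the picture viewer there is one more tool, called after "Emit:" by a JSON object that holds its "op" and its "data", one argument or row to a line. drive_tool: Moves the arm, as the interface text tells. Shift numbers are shares of 0.1 m and turn numbers shares of 120 degrees, none past 1 either way. Its arguments: {"type":"object","properties":{"series":{"type":"array","items":{"type":"object","properties":{"tx":{"type":"number","minimum":-1,"maximum":1},"ty":{"type":"number","minimum":-1,"maximum":1},"tz":{"type":"number","minimum":-1,"maximum":1},"wx":{"type":"number","minimum":-1,"maximum":1},"wy":{"type":"number","minimum":-1,"maximum":1},"wz":{"type":"number","minimum":-1,"maximum":1},"hand":{"type":"number"}}}},"grip_force":{"type":"number"}},"required":["series"]}

```bash
mkdir -p pics; ls
python3 - <<'E'
from cell import *
import cv2
s=get_state(); print(s)
for n in ("top","side"):
    im=get_image(n); cv2.imwrite(f"pics/{n}0.png",im); c=calibration(n); print(n,c)
E
```

```text
pics
{'time_s': 0.0, 'joints': array([ 1.25549012,  0.59209036,  0.04826377,  1.60983009, -0.03329585,
        0.94271553, -0.03372967]), 'joint_velocities': array([ 9.54018025e-04,  6.75528006e-04, -8.91489032e-05, -4.85300580e-05,
       -1.79589472e-03, -7.28025487e-04, -1.26309974e-03]), 'joint_efforts': array([-3.59522201e-04, -5.48690808e+01,  1.54668141e+00, -1.98123461e+01,
        9.40315862e-03,  8.86359194e-03, -2.07567552e-05]), 'tool_pos': array([ 0.15934696, -0.70644947,  0.24415781]), 'eef_rot': array([-3.12008041e+00, -3.47583449e-01,  5.57539441e-04]), 'wrist_force': array([-0.05912277,  0.80728129,  0.87383633]), 'wrist_torque': array([-0.00146838, -0.0358529 , -0.07375436]), 'gripper_force': 0.0, 'width': 0.08528752823359079}
top {'camera_matrix': array([[349.85154965,   0.        , 264.30065722],
       [  0.        , 349.85154965, 191.40610248],
       [  0.        ,   0.        ,   1.        ]]), 'D': array([-0.03241316,  0.        ,  0.        ,  0.        ,  0.        ]), 'R': array([[-0.01671421, -0.99973351, -0.01592316],
       [-0.99045771,  0.01873382, -0.1365378 ],
       [ 0.13679972,  0.01348909, -0.99050688]]), 't': array([0.02496415, 0.60306539, 1.09779838])}
side {'camera_matrix': array([[383.86588857,   0.        , 259.85946593],
       [  0.        , 383.86588857, 191.50942346],
       [  0.        ,   0.        ,   1.        ]]), 'D': array([-0.05428896,  0.        ,  0.        ,  0.        ,  0.        ]), 'R': array([[ 0.95802356, -0.28638152, -0.01328474],
       [-0.16894396, -0.52651193, -0.83321253],
       [ 0.2316221 ,  0.80048161, -0.55279327]]), 't': array([-0.5502057 ,  0.17712951,  1.01347335])}
```

View pics/top0.png

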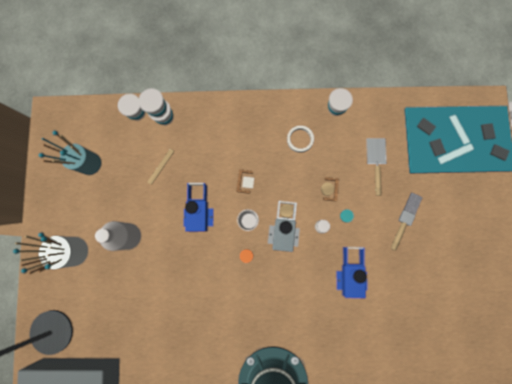

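View pics/side0.png

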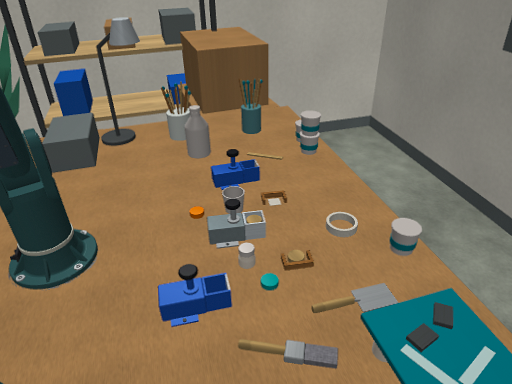

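The top view shows the grey dispenser at about (285,232), with its cap at (286,227) and magazine at (287,210). The free bay with the slip is on the left at (247,182), and the parked disc is in the right bay at (329,188). The cup is at (248,220), the jar at (322,226) and the tape at (300,138). I'll zoom in to measure.

```bash
cat > h.py <<'E'
import cv2, numpy as np
from cell import *
def ray(n,uv,z,c=None):
    c=c or calibration(n); R=c["R"];t=c["t"]
    p=cv2.undistortPoints(np.array(uv,float).reshape(-1,1,2),c["camera_matrix"],c["D"]).reshape(-1,2)
    d=np.c_[p,np.ones(len(p))]@R; o=-R.T@t
    return o+d*((z-o[2])/d[:,2])[:,None]
def proj(n,X,c=None):
    c=c or calibration(n)
    return cv2.projectPoints(np.array(X,float).reshape(-1,1,3),cv2.Rodrigues(c["R"])[0],c["t"],c["camera_matrix"],c["D"])[0].reshape(-1,2)
def blob(mask,off=(0,0)):
    n,l,s,c=cv2.connectedComponentsWithStats(mask.astype(np.uint8))
    return [(c[i]+off,s[i,4],s[i,:4]) for i in range(1,n) if s[i,4]>15]
E
python3 - <<'E'
from h import *
im=cv2.imread("pics/top0.png")
x0,y0=230,165; c=im[165:260,230:350]
cv2.imwrite("pics/topc.png",cv2.resize(c,None,fx=6,fy=6,interpolation=cv2.INTER_CUBIC))
h=c.astype(int)
print("dark",[(b[0],b[1],ray("top",b[0],0.112)[0]) for b in blob(h.max(2)<50,(x0,y0))])
print("white",[(b[0],b[1],ray("top",b[0],0)[0]) for b in blob(h.min(2)>170,(x0,y0))])
hsv=cv2.cvtColor(c,cv2.COLOR_BGR2HSV)
print("grey",[(b[0],b[1],b[2]) for b in blob((hsv[...,1]<60)&(hsv[...,2]>60)&(hsv[...,2]<190),(x0,y0))])
E
```

```text
dark [(array([285.32222222, 227.        ]), np.int32(90), array([ 0.48436512, -0.04819655,  0.112     ]))]
white [(array([247.66, 181.94]), np.int32(100), array([0.64263315, 0.07069092, 0.        ])), (array([293.79310345, 212.17241379]), np.int32(29), array([ 0.53715948, -0.08271497,  0.        ])), (array([249.30994152, 220.48538012]), np.int32(171), array([0.51202541, 0.0665171 , 0.        ])), (array([322.40322581, 225.83064516]), np.int32(124), array([ 0.48991302, -0.17656035,  0.        ]))]
grey [(array([283.93988439, 232.53410405]), np.int32(865), array([38, 35, 32, 52], dtype=int32)), (array([246.36492891, 218.85781991]), np.int32(211), array([ 7, 44, 22, 22], dtype=int32)), (array([317.91891892, 226.97297297]), np.int32(37), array([85, 55, 11, 13], dtype=int32)), (array([347.65, 250.9 ]), np.int32(20), array([115,  81,   5,  14], dtype=int32))]
```

View pics/topc.png

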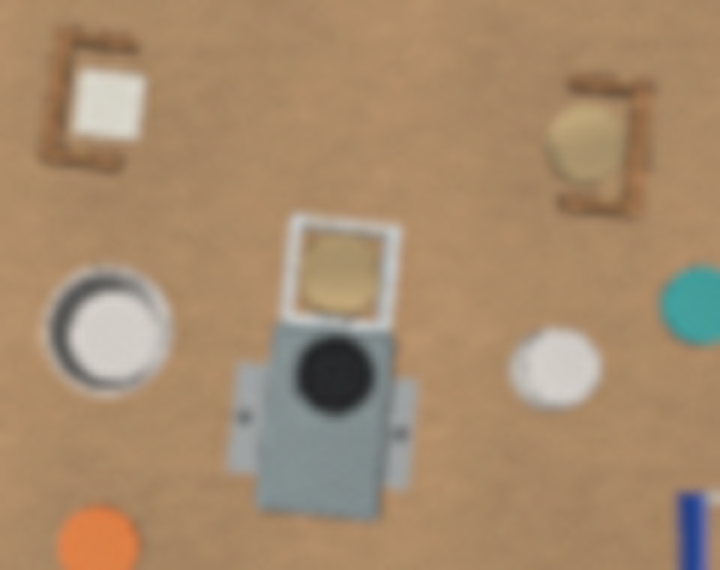

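The crop shows the magazine rim corners at about (290,215), (402,227), (390,328) and (282,318), the cap at (335,375), and the slip at (107,104). The cup is at (107,330). I'll compute frames from these.

Run:
```python
from h import *
f=lambda p:(np.array(p,float)+.5)/6-.5+[230,165]
m=ray("top",f([(290,215),(402,227),(390,328),(282,318)]),.054); mc=m.mean(0); print("mag",mc,np.linalg.norm(np.diff(m,axis=0),axis=1))
cap=ray("top",f([(335,375)]),.112)[0]; print("cap",cap)
d=mc-cap; print("axis deg",np.degrees(np.arctan2(d[1],d[0])),np.linalg.norm(d[:2]))
for a,b in((3,0),(2,1)): e=m[b]-m[a]; print(" edge",np.degrees(np.arctan2(e[1],e[0])))
h=ray("top",f([(257,508),(377,519),(392,335),(275,325)]),.052)
for a,b in((0,3),(1,2)): e=h[b]-h[a]; print(" housing",np.degrees(np.arctan2(e[1],e[0])))
s=ray("top",f([(68,134),(78,68),(146,75),(139,141)]),0);print("slip",s.mean(0))
for a,b in((0,1),(3,2)): e=s[b]-s[a]; print(" slip edge",np.degrees(np.arctan2(e[1],e[0])))
cup=ray("top",f([(107,330)]),.065)[0];print("cup",cup)
bw=ray("top",f([(135,38),(125,165),(50,28),(38,158)]),.018);print("bay tips, corners",bw)
print("parked",ray("top",f([(588,142)]),.016)[0],"tape",ray("top",[(300,138)],.024)[0])
# side check
im=cv2.imread("pics/side0.png");
for b in blob((im[180:230,215:290].max(2)<45),(215,180)): print("side dark",b[0],b[1])
print("side proj cap",proj("side",[cap]), "slip",proj("side",[s.mean(0)]))
print([ (b[0],b[1]) for b in blob(im[185:210,255:300].min(2)>170,(255,185))])
```

```text
mag [ 0.54075587 -0.05560202  0.054     ] [0.06009771 0.05430082 0.05750289]
cap [ 0.48411033 -0.04847445  0.112     ]
axis deg -7.17169490060761 0.057092198295450404
 edge -5.667017431049736
 edge -8.38660797303528
 housing -6.80989821764198
 housing -6.259172754772427
slip [0.64247745 0.07110098 0.        ]
 slip edge -8.97438935202176
 slip edge -6.694670528275832
cup [0.51139108 0.06870922 0.065     ]
bay tips, corners [[0.67680973 0.05435884 0.018     ]
 [0.60526902 0.06075698 0.018     ]
 [0.68346483 0.10190946 0.018     ]
 [0.61010223 0.10903967 0.018     ]]
parked [ 0.61356445 -0.19623428  0.016     ] tape [ 0.78557227 -0.10912026  0.024     ]
side dark [232.336 204.016] 125
side proj cap [[232.14378615 201.82275108]] slip [[274.00756476 201.31635798]]
[(array([274.0877193 , 201.26315789]), np.int32(57))]
```

The top and side estimates agree. The axis is at about -7°, the cap is at (0.484,-0.048), the slip is at (0.6425,0.071), and the landing spot should be about (0.631,-0.067). I'll turn first so that tool y lies along the outlet axis and tool x points left, then move above the plunger.

Emit:
{"op": "drive_tool", "data": {
  "series": [
    {"wz": -0.0586,"hand": -1},
    {"wz": -0.0586,"hand": -1},
    {"wz": -0.0586,"hand": -1},
    {"wz": -0.0586,"hand": -1},
    {"wz": -0.0586,"hand": -1},
    {"wz": -0.0586,"hand": -1},
    {"wz": -0.0586,"hand": -1},
    {"wz": -0.0586,"hand": -1},
    {"wz": -0.0586,"hand": -1},
    {"wz": -0.0586,"hand": -1}
  ]
}}

```text
schema error: expected keys tx, ty, tz, wx, wy, wz, hand
```

Emit:
{"op": "drive_tool", "data": {
  "series": [
    {"tx": 0.346,"ty": 0.121,"hand": -1},
    {"tx": 0.346,"ty": 0.121,"hand": -1},
    {"tx": 0.346,"ty": 0.121,"hand": -1},
    {"tx": 0.346,"ty": 0.121,"hand": -1},
    {"tx": 0.346,"ty": 0.121,"hand": -1},
    {"tx": 0.346,"ty": 0.121,"hand": -1},
    {"tx": 0.346,"ty": 0.121,"hand": -1},
    {"tx": 0.346,"ty": 0.121,"hand": -1},
    {"tx": 0.346,"ty": 0.121,"hand": -1},
    {"tx": 0.346,"ty": 0.121,"hand": -1},
    {"tx": 0.346,"ty": 0.121,"hand": -1},
    {"tx": 0.346,"ty": 0.121,"hand": -1},
    {"tx": 0.346,"ty": 0.121,"hand": -1},
    {"tx": 0.346,"ty": 0.121,"hand": -1},
    {"tx": 0.346,"ty": 0.121,"hand": -1},
    {"tx": 0.346,"ty": 0.121,"hand": -1},
    {"tx": 0.346,"ty": 0.121,"hand": -1},
    {"tx": 0.346,"ty": 0.121,"hand": -1},
    {"tx": 0.346,"ty": 0.121,"hand": -1},
    {"tx": 0.346,"ty": 0.121,"hand": -1}
  ]
}}

```text
schema error: expected keys tx, ty, tz, wx, wy, wz, hand
```

All keys are required in every row.

Emit:
{"op": "drive_tool", "data": {
  "series": [
    {"tx": 0,"ty": 0,"tz": 0,"wx": 0,"wy": 0,"wz": -0.0586,"hand": -1},
    {"tx": 0,"ty": 0,"tz": 0,"wx": 0,"wy": 0,"wz": -0.0586,"hand": -1},
    {"tx": 0,"ty": 0,"tz": 0,"wx": 0,"wy": 0,"wz": -0.0586,"hand": -1},
    {"tx": 0,"ty": 0,"tz": 0,"wx": 0,"wy": 0,"wz": -0.0586,"hand": -1},
    {"tx": 0,"ty": 0,"tz": 0,"wx": 0,"wy": 0,"wz": -0.0586,"hand": -1},
    {"tx": 0,"ty": 0,"tz": 0,"wx": 0,"wy": 0,"wz": -0.0586,"hand": -1},
    {"tx": 0,"ty": 0,"tz": 0,"wx": 0,"wy": 0,"wz": -0.0586,"hand": -1},
    {"tx": 0,"ty": 0,"tz": 0,"wx": 0,"wy": 0,"wz": -0.0586,"hand": -1},
    {"tx": 0,"ty": 0,"tz": 0,"wx": 0,"wy": 0,"wz": -0.0586,"hand": -1},
    {"tx": 0,"ty": 0,"tz": 0,"wx": 0,"wy": 0,"wz": -0.0586,"hand": -1},
    {"tx": 0,"ty": 0,"tz": 0,"wx": 0,"wy": 0,"wz": 0,"hand": -1}
  ]
}}

```text
time_s: 1.02
tool_pos: [0.159, -0.7069, 0.2445]
eef_rot: [-2.35, -2.084, -0.001]
wrist_force: [0.6, 0.1, -0.1]
width: -0.0
gripper_force: 0.0
```

Emit:
{"op": "drive_tool", "data": {
  "series": [
    {"tx": 0.346,"ty": 0.121,"tz": 0,"wx": 0,"wy": 0,"wz": 0,"hand": -1},
    {"tx": 0.346,"ty": 0.121,"tz": 0,"wx": 0,"wy": 0,"wz": 0,"hand": -1},
    {"tx": 0.346,"ty": 0.121,"tz": 0,"wx": 0,"wy": 0,"wz": 0,"hand": -1},
    {"tx": 0.346,"ty": 0.121,"tz": 0,"wx": 0,"wy": 0,"wz": 0,"hand": -1},
    {"tx": 0.346,"ty": 0.121,"tz": 0,"wx": 0,"wy": 0,"wz": 0,"hand": -1},
    {"tx": 0.346,"ty": 0.121,"tz": 0,"wx": 0,"wy": 0,"wz": 0,"hand": -1},
    {"tx": 0.346,"ty": 0.121,"tz": 0,"wx": 0,"wy": 0,"wz": 0,"hand": -1},
    {"tx": 0.346,"ty": 0.121,"tz": 0,"wx": 0,"wy": 0,"wz": 0,"hand": -1},
    {"tx": 0.346,"ty": 0.121,"tz": 0,"wx": 0,"wy": 0,"wz": 0,"hand": -1},
    {"tx": 0.346,"ty": 0.121,"tz": 0,"wx": 0,"wy": 0,"wz": 0,"hand": -1},
    {"tx": 0.346,"ty": 0.121,"tz": 0,"wx": 0,"wy": 0,"wz": 0,"hand": -1},
    {"tx": 0.346,"ty": 0.121,"tz": 0,"wx": 0,"wy": 0,"wz": 0,"hand": -1},
    {"tx": 0.346,"ty": 0.121,"tz": 0,"wx": 0,"wy": 0,"wz": 0,"hand": -1},
    {"tx": 0.346,"ty": 0.121,"tz": 0,"wx": 0,"wy": 0,"wz": 0,"hand": -1},
    {"tx": 0.346,"ty": 0.121,"tz": 0,"wx": 0,"wy": 0,"wz": 0,"hand": -1},
    {"tx": 0.346,"ty": 0.121,"tz": 0,"wx": 0,"wy": 0,"wz": 0,"hand": -1},
    {"tx": 0.346,"ty": 0.121,"tz": 0,"wx": 0,"wy": 0,"wz": 0,"hand": -1},
    {"tx": 0.346,"ty": 0.121,"tz": 0,"wx": 0,"wy": 0,"wz": 0,"hand": -1},
    {"tx": 0.346,"ty": 0.121,"tz": 0,"wx": 0,"wy": 0,"wz": 0,"hand": -1},
    {"tx": 0,"ty": 0,"tz": 0,"wx": 0,"wy": 0,"wz": 0,"hand": -1}
  ]
}}

```text
time_s: 2.68
tool_pos: [0.4716, -0.0745, 0.2463]
eef_rot: [2.343, 2.092, 0.011]
wrist_force: [-0.8, -0.2, 0.4]
width: 0.0001
gripper_force: 0.0
```

Emit:
{"op": "drive_tool", "data": {
  "series": [
    {"tx": 0.273,"ty": 0.092,"tz": 0,"wx": 0,"wy": 0,"wz": 0,"hand": -1},
    {"tx": 0,"ty": 0,"tz": 0.3,"wx": 0,"wy": 0,"wz": 0,"hand": -1},
    {"tx": 0,"ty": 0,"tz": 0.3,"wx": 0,"wy": 0,"wz": 0,"hand": -1},
    {"tx": 0,"ty": 0,"tz": 0,"wx": 0,"wy": 0,"wz": 0,"hand": -1}
  ]
}}

```text
time_s: 3.02
tool_pos: [0.4765, -0.0564, 0.1814]
eef_rot: [-2.349, -2.076, 0.01]
wrist_force: [-1.1, 0.4, 0.5]
width: 0.0002
gripper_force: 0.0
```

Run:
```python
from h import *
s=get_state(); print(s["tool_pos"],s["eef_rot"])
c=calibration("wrist"); im=get_image("wrist"); cv2.imwrite("pics/w1.png",im)
print(proj("wrist",[[.4841,-.0485,.112],s["tool_pos"]-[0,0,.014]],c))
for b in blob(im.max(2)<45): print(b[0],b[1],b[2], ray("wrist",b[0],.112,c)[0])
```

```text
[ 0.47650534 -0.05639881  0.18139346] [-2.34873119 -2.07629127  0.01013664]
[[263.31272441 197.54688003]
 [253.77874838 244.28153051]]
[258.36398838 194.22362052] 1033 [237 168  54  53] [ 0.48076719 -0.04548389  0.112     ]
[253.73134328 257.98507463] 67 [251 249   6  18] [ 0.47078422 -0.09832397  0.112     ]
[255.06222538 340.34653657] 30952 [ 22 264 464 120] [ 0.46151525 -0.18301338  0.112     ]
```

View pics/w1.png

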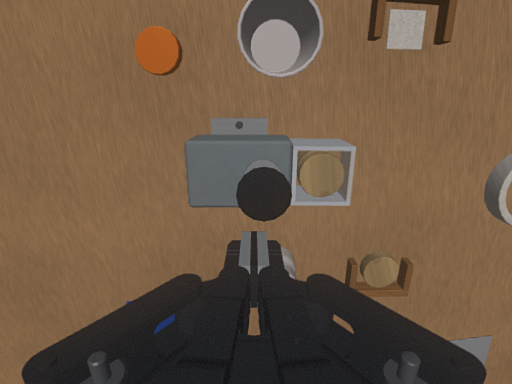

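The wrist view shows the cap at (263,193) and the dispenser square to the tool axes, and the cup and slip are where I expected. I'll shift about 10 mm left and 7 mm forward, then descend to just above the cap.

Emit:
{"op": "drive_tool", "data": {
  "series": [
    {"tx": 0.11,"ty": 0.065,"tz": 0,"wx": 0,"wy": 0,"wz": 0,"hand": -1},
    {"tx": 0,"ty": 0,"tz": 0.22,"wx": 0,"wy": 0,"wz": 0,"hand": -1},
    {"tx": 0,"ty": 0,"tz": 0.22,"wx": 0,"wy": 0,"wz": 0,"hand": -1},
    {"tx": 0,"ty": 0,"tz": 0,"wx": 0,"wy": 0,"wz": 0,"hand": -1},
    {"tx": 0,"ty": 0,"tz": 0,"wx": 0,"wy": 0,"wz": 0,"hand": -1}
  ]
}}

```text
time_s: 3.48
tool_pos: [0.4885, -0.0462, 0.1422]
eef_rot: [2.353, 2.081, 0.001]
wrist_force: [0.2, -0.2, -0.0]
width: -0.0003
gripper_force: 0.0
```

Emit:
{"op": "drive_tool", "data": {
  "series": [
    {"tx": -0.015,"ty": -0.045,"tz": 0.08,"wx": 0,"wy": 0,"wz": 0,"hand": -1},
    {"tx": 0,"ty": 0,"tz": 0.08,"wx": 0,"wy": 0,"wz": 0,"hand": -1},
    {"tx": 0,"ty": 0,"tz": 0.08,"wx": 0,"wy": 0,"wz": 0,"hand": -1},
    {"tx": 0,"ty": 0,"tz": 0.08,"wx": 0,"wy": 0,"wz": 0,"hand": -1},
    {"tx": 0,"ty": 0,"tz": 0,"wx": 0,"wy": 0,"wz": 0,"hand": -1},
    {"tx": 0,"ty": 0,"tz": 0,"wx": 0,"wy": 0,"wz": 0,"hand": -1}
  ]
}}

```text
time_s: 3.98
tool_pos: [0.4834, -0.0476, 0.1096]
eef_rot: [2.352, 2.081, 0.0]
wrist_force: [-1.1, -0.7, 4.2]
width: -0.0002
gripper_force: 2.2
```

Emit:
{"op": "drive_tool", "data": {
  "series": [
    {"tx": 0,"ty": 0,"tz": 0.06,"wx": 0,"wy": 0,"wz": 0,"hand": -1},
    {"tx": 0,"ty": 0,"tz": 0.06,"wx": 0,"wy": 0,"wz": 0,"hand": -1},
    {"tx": 0,"ty": 0,"tz": 0.06,"wx": 0,"wy": 0,"wz": 0,"hand": -1},
    {"tx": 0,"ty": 0,"tz": 0,"wx": 0,"wy": 0,"wz": 0,"hand": -1},
    {"tx": 0,"ty": 0,"tz": 0,"wx": 0,"wy": 0,"wz": 0,"hand": -1}
  ]
}}

```text
time_s: 4.4
tool_pos: [0.4834, -0.0476, 0.0919]
eef_rot: [2.352, 2.081, 0.0]
wrist_force: [0.1, -0.5, 7.2]
width: 0.0002
gripper_force: 3.4
```

Force still shows no hard stop, so I'll go down in small steps.

Emit:
{"op": "drive_tool", "data": {
  "series": [
    {"tx": 0,"ty": 0,"tz": 0.02,"wx": 0,"wy": 0,"wz": 0,"hand": -1},
    {"tx": 0,"ty": 0,"tz": 0.01,"wx": 0,"wy": 0,"wz": 0,"hand": -1},
    {"tx": 0,"ty": 0,"tz": 0,"wx": 0,"wy": 0,"wz": 0,"hand": -1},
    {"tx": 0,"ty": 0,"tz": 0,"wx": 0,"wy": 0,"wz": 0,"hand": -1}
  ]
}}

```text
time_s: 4.73
tool_pos: [0.4834, -0.0476, 0.0908]
eef_rot: [2.351, 2.08, -0.0]
wrist_force: [-4.5, -0.1, 25.0]
width: 0.0001
gripper_force: 12.6
```

The force jumped to 25 N at TCP z 0.0908, so the plunger is at its hard stop. Next I'll raise the tool gently, well clear.

Emit:
{"op": "drive_tool", "data": {
  "series": [
    {"tx": 0,"ty": 0,"tz": -0.1,"wx": 0,"wy": 0,"wz": 0,"hand": -1},
    {"tx": 0,"ty": 0,"tz": -0.1,"wx": 0,"wy": 0,"wz": 0,"hand": -1},
    {"tx": 0,"ty": 0,"tz": -0.1,"wx": 0,"wy": 0,"wz": 0,"hand": -1},
    {"tx": 0,"ty": 0,"tz": -0.1,"wx": 0,"wy": 0,"wz": 0,"hand": -1},
    {"tx": 0,"ty": 0,"tz": -0.2,"wx": 0,"wy": 0,"wz": 0,"hand": -1},
    {"tx": 0,"ty": 0,"tz": -0.3,"wx": 0,"wy": 0,"wz": 0,"hand": -1},
    {"tx": 0,"ty": 0,"tz": -0.2,"wx": 0,"wy": 0,"wz": 0,"hand": -1},
    {"tx": 0,"ty": 0,"tz": 0,"wx": 0,"wy": 0,"wz": 0,"hand": -1}
  ]
}}

```text
time_s: 5.4
tool_pos: [0.4856, -0.0472, 0.2022]
eef_rot: [2.349, 2.078, 0.009]
wrist_force: [0.7, 0.3, 0.1]
width: -0.0002
gripper_force: 0.0
```

Run:
```python
from h import *
s=get_state(); print(s["tool_pos"],s["eef_rot"],s["time_s"])
c=calibration("wrist"); im=get_image("wrist"); cv2.imwrite("pics/w2.png",im)
print(proj("wrist",[[.631,-.0666,.016],[.6425,.0711,0]],c))
```

```text
[ 0.48562416 -0.04721455  0.20221892] [2.34873224 2.07836146 0.00880906] 5.4
[[378.81907814 172.67734297]
 [382.73916745  45.33508228]]
```

View pics/w2.png

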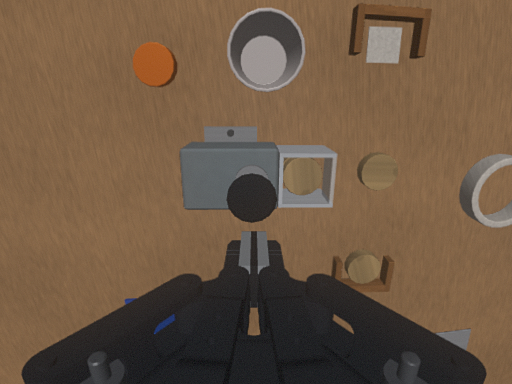

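The plunger is up, one disc lies at (379,171) where predicted, two discs remain, and the slip is at (384,45). Next I'll move to the disc's right side with the fingers about 25 mm apart, to form a cradle.

Emit:
{"op": "drive_tool", "data": {
  "series": [
    {"tx": -0.106,"ty": 0.366,"tz": 0,"wx": 0,"wy": 0,"wz": 0,"hand": -0.4},
    {"tx": -0.106,"ty": 0.366,"tz": 0,"wx": 0,"wy": 0,"wz": 0,"hand": -0.4},
    {"tx": -0.106,"ty": 0.366,"tz": 0,"wx": 0,"wy": 0,"wz": 0,"hand": -0.4},
    {"tx": -0.106,"ty": 0.366,"tz": 0,"wx": 0,"wy": 0,"wz": 0,"hand": -0.4},
    {"tx": 0,"ty": 0,"tz": 0.3,"wx": 0,"wy": 0,"wz": 0,"hand": -0.4},
    {"tx": 0,"ty": 0,"tz": 0.3,"wx": 0,"wy": 0,"wz": 0,"hand": -0.4},
    {"tx": 0,"ty": 0,"tz": 0.3,"wx": 0,"wy": 0,"wz": 0,"hand": -0.4},
    {"tx": 0,"ty": 0,"tz": 0.3,"wx": 0,"wy": 0,"wz": 0,"hand": -0.4},
    {"tx": 0,"ty": 0,"tz": 0,"wx": 0,"wy": 0,"wz": 0,"hand": -0.4},
    {"tx": 0,"ty": 0,"tz": 0,"wx": 0,"wy": 0,"wz": 0,"hand": -0.4},
    {"tx": 0,"ty": 0,"tz": 0,"wx": 0,"wy": 0,"wz": 0,"hand": -0.4}
  ]
}}

```text
time_s: 6.37
tool_pos: [0.6236, -0.107, 0.0788]
eef_rot: [2.352, 2.083, 0.001]
wrist_force: [0.7, 0.1, 1.0]
width: 0.0258
gripper_force: 0.0
```

Run:
```python
from h import *
s=get_state(); print(s["tool_pos"],s["eef_rot"],s["time_s"],s["width"])
c=calibration("wrist"); im=get_image("wrist"); cv2.imwrite("pics/w3.png",im)
print(proj("wrist",[[.631,-.0666,.016],[.6425,.0711,0],s["tool_pos"]-[0,0,.014]],c))
```

```text
[ 0.62361202 -0.10700831  0.07883062] [2.35201917e+00 2.08254357e+00 8.37012758e-04] 6.3667 0.02581403671557101
[[257.02710819 156.23493164]
 [248.85074417 -66.97422609]
 [253.46853175 244.30737906]]
```

View pics/w3.png

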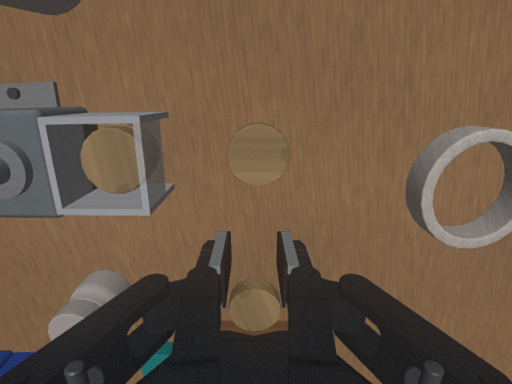

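The disc is at (258,154), centred ahead of the finger gap and about 43 mm to the left of the TCP. I'll descend so the tips stop about 5 mm above the table.

Emit:
{"op": "drive_tool", "data": {
  "series": [
    {"tx": 0,"ty": 0.02,"tz": 0.25,"wx": 0,"wy": 0,"wz": 0,"hand": -0.4},
    {"tx": 0,"ty": 0,"tz": 0.2,"wx": 0,"wy": 0,"wz": 0,"hand": -0.4},
    {"tx": 0,"ty": 0,"tz": 0.1,"wx": 0,"wy": 0,"wz": 0,"hand": -0.4},
    {"tx": 0,"ty": 0,"tz": 0,"wx": 0,"wy": 0,"wz": 0,"hand": -0.4},
    {"tx": 0,"ty": 0,"tz": 0,"wx": 0,"wy": 0,"wz": 0,"hand": -0.4}
  ]
}}

```text
time_s: 6.83
tool_pos: [0.6258, -0.1075, 0.0243]
eef_rot: [2.352, 2.082, 0.001]
wrist_force: [0.3, 0.3, -0.5]
width: 0.0258
gripper_force: 0.0
```

Emit:
{"op": "drive_tool", "data": {
  "series": [
    {"tx": 0,"ty": 0,"tz": 0.045,"wx": 0,"wy": 0,"wz": 0,"hand": -0.4},
    {"tx": 0.04,"ty": 0,"tz": 0,"wx": 0,"wy": 0,"wz": 0,"hand": -0.4},
    {"tx": 0.06,"ty": -0.003,"tz": 0,"wx": 0,"wy": 0,"wz": 0,"hand": -0.4},
    {"tx": 0.08,"ty": -0.003,"tz": 0,"wx": 0,"wy": 0,"wz": 0,"hand": -0.4},
    {"tx": 0.08,"ty": -0.003,"tz": 0,"wx": 0,"wy": 0,"wz": 0,"hand": -0.4},
    {"tx": 0.08,"ty": -0.003,"tz": 0,"wx": 0,"wy": 0,"wz": 0,"hand": -0.4},
    {"tx": 0.08,"ty": -0.003,"tz": 0,"wx": 0,"wy": 0,"wz": 0,"hand": -0.4},
    {"tx": 0.08,"ty": -0.003,"tz": 0,"wx": 0,"wy": 0,"wz": 0,"hand": -0.4},
    {"tx": 0.08,"ty": -0.003,"tz": 0,"wx": 0,"wy": 0,"wz": 0,"hand": -0.4},
    {"tx": 0.08,"ty": -0.003,"tz": 0,"wx": 0,"wy": 0,"wz": 0,"hand": -0.4},
    {"tx": 0.08,"ty": -0.003,"tz": 0,"wx": 0,"wy": 0,"wz": 0,"hand": -0.4},
    {"tx": 0.08,"ty": -0.003,"tz": 0,"wx": 0,"wy": 0,"wz": 0,"hand": -0.4},
    {"tx": 0.08,"ty": -0.003,"tz": 0,"wx": 0,"wy": 0,"wz": 0,"hand": -0.4},
    {"tx": 0.08,"ty": -0.003,"tz": 0,"wx": 0,"wy": 0,"wz": 0,"hand": -0.4},
    {"tx": 0.08,"ty": -0.003,"tz": 0,"wx": 0,"wy": 0,"wz": 0,"hand": -0.4},
    {"tx": 0.06,"ty": -0.003,"tz": 0,"wx": 0,"wy": 0,"wz": 0,"hand": -0.4},
    {"tx": 0.04,"ty": 0,"tz": 0,"wx": 0,"wy": 0,"wz": 0,"hand": -0.4},
    {"tx": 0,"ty": 0,"tz": 0,"wx": 0,"wy": 0,"wz": 0,"hand": -0.4},
    {"tx": 0,"ty": 0,"tz": 0,"wx": 0,"wy": 0,"wz": 0,"hand": -0.4}
  ]
}}

```text
time_s: 8.42
tool_pos: [0.6351, 0.0082, 0.0188]
eef_rot: [2.352, 2.083, -0.0]
wrist_force: [-0.3, -0.2, 1.1]
width: 0.0254
gripper_force: 0.0
```

Run:
```python
from h import *
s=get_state(); print(s["tool_pos"],s["eef_rot"],s["time_s"],s["width"])
c=calibration("wrist"); im=get_image("wrist"); cv2.imwrite("pics/w4.png",im)
print(proj("wrist",[[.6425,.0711,0.016],[.6425,.0711,0]],c))
```

```text
[0.63512368 0.0082319  0.01877657] [ 2.35201358e+00  2.08259663e+00 -2.49696773e-04] 8.4167 0.025426897712409573
[[252.86231876 133.05332951]
 [252.94922178 129.60518155]]
```

View pics/w4.png

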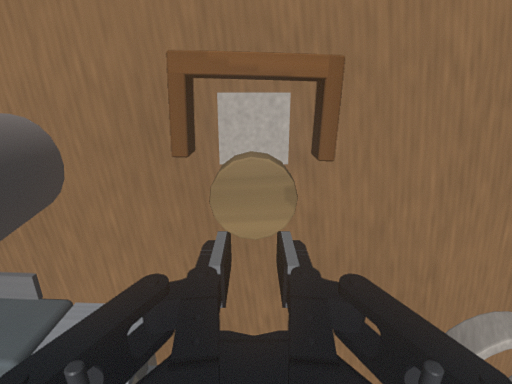

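The disc at (254,195) is in the cradle and lined up with the slip at (254,128). About 37 mm is left, so I'll push most of it and then creep in.

Emit:
{"op": "drive_tool", "data": {
  "series": [
    {"tx": 0.04,"ty": 0,"tz": 0,"wx": 0,"wy": 0,"wz": 0,"hand": -0.4},
    {"tx": 0.07,"ty": 0,"tz": 0,"wx": 0,"wy": 0,"wz": 0,"hand": -0.4},
    {"tx": 0.07,"ty": 0,"tz": 0,"wx": 0,"wy": 0,"wz": 0,"hand": -0.4},
    {"tx": 0.07,"ty": 0,"tz": 0,"wx": 0,"wy": 0,"wz": 0,"hand": -0.4},
    {"tx": 0.04,"ty": 0,"tz": 0,"wx": 0,"wy": 0,"wz": 0,"hand": -0.4},
    {"tx": 0.03,"ty": 0,"tz": 0,"wx": 0,"wy": 0,"wz": 0,"hand": -0.4},
    {"tx": 0.02,"ty": 0,"tz": 0,"wx": 0,"wy": 0,"wz": 0,"hand": -0.4},
    {"tx": 0,"ty": 0,"tz": 0,"wx": 0,"wy": 0,"wz": 0,"hand": -0.4},
    {"tx": 0,"ty": 0,"tz": 0,"wx": 0,"wy": 0,"wz": 0,"hand": -0.4}
  ]
}}

```text
time_s: 9.22
tool_pos: [0.6392, 0.0417, 0.0188]
eef_rot: [2.352, 2.082, -0.0]
wrist_force: [-0.5, -0.7, 0.3]
width: 0.0256
gripper_force: 0.0
```

Emit:
{"op": "drive_tool", "data": {
  "series": [
    {"tx": 0.015,"ty": 0,"tz": 0,"wx": 0,"wy": 0,"wz": 0,"hand": -0.4},
    {"tx": 0,"ty": 0,"tz": 0,"wx": 0,"wy": 0,"wz": 0,"hand": -0.4},
    {"tx": 0,"ty": 0,"tz": 0,"wx": 0,"wy": 0,"wz": 0,"hand": -0.4}
  ]
}}

```text
time_s: 9.47
tool_pos: [0.6394, 0.0431, 0.0188]
eef_rot: [2.353, 2.082, -0.0]
wrist_force: [-0.2, -0.4, -0.7]
width: 0.0256
gripper_force: 0.0
```

Emit:
{"op": "drive_tool", "data": {
  "series": [
    {"tx": 0.015,"ty": 0,"tz": 0,"wx": 0,"wy": 0,"wz": 0,"hand": -0.4},
    {"tx": 0,"ty": 0,"tz": 0,"wx": 0,"wy": 0,"wz": 0,"hand": -0.4},
    {"tx": 0,"ty": 0,"tz": 0,"wx": 0,"wy": 0,"wz": 0,"hand": -0.4}
  ]
}}

```text
time_s: 9.72
tool_pos: [0.6397, 0.045, 0.0188]
eef_rot: [-2.352, -2.082, -0.0]
wrist_force: [0.7, -0.1, 0.5]
width: 0.0255
gripper_force: 0.0
```

Run:
```python
from h import *
s=get_state(); print(s["tool_pos"],s["wrist_force"],s["time_s"],s["width"])
c=calibration("wrist"); im=get_image("wrist"); cv2.imwrite("pics/w5.png",im)
print(proj("wrist",[[.6425,.0711,0.016],[.6425,.0711,0]],c))
```

```text
[0.63965512 0.04496398 0.01882146] [ 0.71516899 -0.12571164  0.54800581] 9.7167 0.025510340129658037
[[252.83258909 208.14419919]
 [252.91269655 197.6315133 ]]
```

View pics/w5.png

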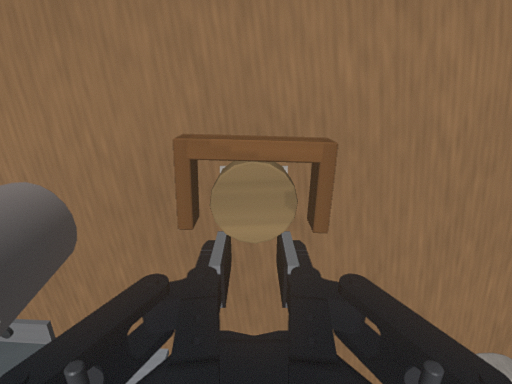

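The disc at (254,201) is inside the bay, nearly at the end wall. No contact force yet, so I'll creep on until it seats.

Emit:
{"op": "drive_tool", "data": {
  "series": [
    {"tx": 0.015,"ty": 0,"tz": 0,"wx": 0,"wy": 0,"wz": 0,"hand": -0.4},
    {"tx": 0,"ty": 0,"tz": 0,"wx": 0,"wy": 0,"wz": 0,"hand": -0.4},
    {"tx": 0,"ty": 0,"tz": 0,"wx": 0,"wy": 0,"wz": 0,"hand": -0.4}
  ]
}}

```text
time_s: 10.02
tool_pos: [0.6396, 0.0454, 0.0187]
eef_rot: [2.353, 2.081, -0.002]
wrist_force: [-0.5, -1.9, 0.2]
width: 0.0254
gripper_force: 0.9
```

Emit:
{"op": "drive_tool", "data": {
  "series": [
    {"tx": 0.01,"ty": 0,"tz": 0,"wx": 0,"wy": 0,"wz": 0,"hand": -0.4},
    {"tx": 0,"ty": 0,"tz": 0,"wx": 0,"wy": 0,"wz": 0,"hand": -0.4},
    {"tx": 0,"ty": 0,"tz": 0,"wx": 0,"wy": 0,"wz": 0,"hand": -0.4}
  ]
}}

```text
time_s: 10.27
tool_pos: [0.6397, 0.0457, 0.0187]
eef_rot: [2.353, 2.08, -0.003]
wrist_force: [-1.8, -4.5, 1.3]
width: 0.0257
gripper_force: 2.0
```

The force is building with no further motion, so the disc is home against the end wall. I'll back off the way I came, then rise.

Emit:
{"op": "drive_tool", "data": {
  "series": [
    {"tx": -0.04,"ty": 0,"tz": 0,"wx": 0,"wy": 0,"wz": 0,"hand": -0.4},
    {"tx": -0.1,"ty": 0,"tz": 0,"wx": 0,"wy": 0,"wz": 0,"hand": -0.4},
    {"tx": -0.2,"ty": 0,"tz": 0,"wx": 0,"wy": 0,"wz": 0,"hand": -0.4},
    {"tx": 0,"ty": 0,"tz": -0.3,"wx": 0,"wy": 0,"wz": 0,"hand": -0.4},
    {"tx": 0,"ty": 0,"tz": -0.3,"wx": 0,"wy": 0,"wz": 0,"hand": -0.4},
    {"tx": 0,"ty": 0,"tz": -0.3,"wx": 0,"wy": 0,"wz": 0,"hand": -0.4},
    {"tx": -0.2,"ty": 0,"tz": -0.3,"wx": 0,"wy": 0,"wz": 0,"hand": -0.4},
    {"tx": -0.2,"ty": 0,"tz": -0.3,"wx": 0,"wy": 0,"wz": 0,"hand": -0.4},
    {"tx": 0,"ty": 0,"tz": 0,"wx": 0,"wy": 0,"wz": 0,"hand": -0.4},
    {"tx": 0,"ty": 0,"tz": 0,"wx": 0,"wy": 0,"wz": 0,"hand": -0.4},
    {"tx": 0,"ty": 0,"tz": 0,"wx": 0,"wy": 0,"wz": 0,"hand": -0.4}
  ]
}}

```text
time_s: 11.18
tool_pos: [0.6306, -0.0255, 0.1686]
eef_rot: [-2.351, -2.082, -0.002]
wrist_force: [0.4, 0.6, -0.5]
width: 0.0255
gripper_force: 0.0
```

Run:
```python
from h import *
s=get_state(); print(s["tool_pos"],s["wrist_force"],s["time_s"])
c=calibration("wrist"); im=get_image("wrist"); cv2.imwrite("pics/w6.png",im)
print(proj("wrist",[[.6425,.0711,0.016],[.6425,.0711,0]],c))
```

```text
[ 0.63061173 -0.02546082  0.16861014] [ 0.37592038  0.57984275 -0.45993425] 11.1833
[[253.69092513  78.87252848]
 [253.6896682   80.06244709]]
```

View pics/w6.png

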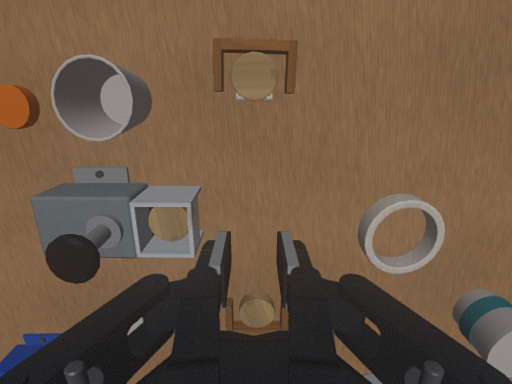

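The disc lies at (254,76), against the end wall and over the slip. The plunger is up, the parked disc is still in its bay, and the tool is clear of everything.

```bash
python3 -c "from cell import *; print(hand_in())"
```

```text
the job is handed in; nothing more can be done
None
```

I pressed the plunger once and slid the ejected disc home against the end wall of the left (free) bay; the last wrist view showed the plunger up and the parked disc in its bay, and I handed in at about 11 s, with no verdict returned.

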